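# Hold the amber reference cell in the photometer beam

### The arm

A 6-joint arm with a two-finger parallel gripper is mounted at the origin on a cart in front of the work surface, level with it; the furniture and walls round the work are solid. World frame = base frame: x ahead of the robot, y to its left, z up, the work surface at z = 0. Lengths are in m, angles in rad, forces in N, time in s.
With the tool pointing down it reaches from about 0.35 to 0.975 m from the base axis. Payload 4.9 kg.
Tool frame: the origin (TCP) lies on the front face of the gripper's body, between the roots of the fingers; the fingertips stand 73 mm ahead of it and the grasp point (between the pads) lies 54 mm ahead of it; z points along the fingers, y is the line along which they close (so a half turn about z gives the same grasp; the last joint's range is limited). The gripper opens to 85 mm and grips with 20 to 120 N. Pads are 22 mm wide; open, the fingers measure 114 mm over their backs; the gripper's body (76 mm by 85 mm) begins 54 mm behind the grasp point. The pads swing forward as they close: fully open they stand 13 mm farther back than shut.
Start: joints at [-1.305, 0.053, 1.613, -0, 1.476, -0.119], TCP at [0.235, -0.579, 0.304] pointing down, gripper open.
Joint ranges: [-3.01, 3.01], [-1.01, 2.22], [0.06, 2.58], [-1.02, 4.17], [0.09, 2.62], [-3.14, 3.14]. Speed limits (rad/s): [2.57, 2.57, 3.14, 3.14, 3.14, 3.14].

### API

Orientations are given as a rotation vector (axis times angle).
In Python, from station import status, imaging, order gives the robot as it stands.
- The arm moves only by the tool arm_command, never from a script. Its argument "increments" is a list of rows, each an object with "slide": the shift along the tool's x, y, z in m, a list of three; "spin": the turn about the tool's z in degrees; "gripper": the opening, from -1 (shut) to 1 (fully open). In form: [{"slide": [x, y, z], "spin": spin, "gripper": gripper}, ...]. A call has 1 to 8 rows; each row is the pose to reach, as a shift and turn from the pose commanded when the call began, along the tool's axes at that moment; what a row does not reach only later rows make up. A row lasts 1/12 s, in which the tool goes at most 41.7 mm and 7.16 degrees, less where a joint would pass 70% of its speed; a pose out of reach is approached as far as the arm can. A call with a gripper value outside its range is refused whole. The fingers move at their own pace and stop on an object; "newtons" is the grip in N (left out, the last holds). Time passes only in rows, so rows that repeat a pose let the fingers close. It gives the time, the measured TCP pose, the force, the opening and the grip force at its end, in the units of the state.
- status.get_obs(): the state, without advancing time (a new reading comes with each control period).
- imaging.get_image(name): name is "side" or "top"; returns a dict with "frame" (480x640x3 uint8, red, green, blue), "vfov" (degrees; the focal length in pixels is half the picture's height over the tangent of half this angle, whatever the lens; pixels are square), "cx", "cy" (the principal point, pixels), "view" (4x4, takes a point from world to camera coordinates). Camera axes: x right, y up, looking along -z (the intrinsics and any distortion apply to the point x, -y, -z); pixel columns grow to the right and rows downward; lengths in m; the calibration is good to about 2 mm. A picture is of the moment at which its call begins. There is no depth.
- order.finish_job(): hands the job in; it is judged then, once.
The state is a dict: "t": time; "q": joint angles; "dq": joint speeds; "effort": joint torques, N m; "tool_pos": TCP position; "tool_rot": TCP orientation; "contact_force": force on the tool from outside, world axes, zero at the start; "wrist_torque": the same for the moment, N m; "opening": finger opening in m; "grip_force": force on a finger pad.
Only numpy, scipy, OpenCV 4.12 (cv2) and the standard library are available. Lean on these libraries where they do the work, as an engineer would, in place of code of your own. Each camera call takes 0.05 s, during which the arm holds its last target. There are 200 camera calls.

### The job

Swing the grey dust cover of the black photometer head all the way back, then draw the amber reference cell straight up out of the blue rack, with the fingers on its two frosted faces only and never on a clear window, and leave the other two cells where they are. Keep the cell upright and hold it from above in the light path, in the gap between the head's two towers, so that the beam passes squarely through the middle of the clear windows' width, below your fingers and above the cell's foot, and the cell touches no part of the head. Finish while still holding it steady there: do not put it down or let go.

Things in the scene. Friction and masses are not known exactly. Their poses are not given: they have to be found in the camera images.
- head: black photometer fork head, fixed: base 80 (x) x 156 (y) x 10 mm, two towers 36 (x) x 46 (y) mm, tops 53 mm above the bench, gap of 30 mm between them (y -15 to +15 mm, brass bezels 1.2 mm proud each side). Sills 23 mm high cross the gap's front and back at x = +-16 mm. Origin: centre of underside, z up; beam along y; the cover's knob is on the front, -x. End connectors reach y = +-77 mm.
- beam_mid (a point): middle of the light beam (2 mm wide), halfway across the gap between the two brass-ringed apertures, 45 mm above the bench and 8 mm below the tower tops. Axes as the head's: y along the beam.
- cover (a joint): angle of the grey dust cover (plate 40 x 98 x 4 mm): 0 shut over both towers and the gap; grows as it swings up and back to the head's +x side, 1.57 upright, stop at 2.3. A friction hinge (about 0.025 N m) keeps it wherever it is left; it starts shut or ajar (to 0.3).
- cover_knob (a point): centre of the cover's red ball knob, 14 mm in diameter, on a 6 mm thick neck in the plane of the cover, sticking out of the middle of its front edge. It can be pinched from above across the head's y axis and turns easily between the fingers. Centre 64 mm from the hinge axis and 22 mm beyond the plate's edge.
- cover_hinge (a point): middle of the cover's hinge axis, which runs along the head's y axis, 21 mm behind the head's centre and 56.5 mm above the bench.
- rack: blue cell rack, fixed: block 46 (x) x 178 (y) x 22 mm with four square wells, 14.3 mm wide, 18 mm deep, at y = -63, -21, +21, +63 mm; one is empty. Origin: centre of underside, z up. The cells' feet stand 4 mm above the bench, 27 mm of glass shows above the rack; frosted faces to the rack's front and back (+-x), windows facing along the row.
- amber_cell: Amber reference filter cell (cuvette of solid glass), 12.5 x 12.5 x 45 mm, with its orange stopper 49.5 mm tall, about 20 g, loose in a rack well. Origin: centre of its underside, z up the cell. x axis: normal to its two frosted (milky) faces at x = +-6.25 mm; y axis: normal to its two clear windows at y = +-6.25 mm.
- amber_cell_window_a: clear window of the amber cell on its +y side, 10 mm wide, 43 mm tall (thin pane; origin 6.1 mm off the cell's axis at the height of its underside). Not to be touched by the fingers.
- amber_cell_window_b: clear window of the amber cell on its -y side, as the other.
- green_cell: Green reference filter cell (cuvette of solid glass), 12.5 x 12.5 x 45 mm, with its green stopper 49.5 mm tall, about 20 g, loose in a rack well. Origin: centre of its underside, z up the cell. x axis: normal to its two frosted (milky) faces at x = +-6.25 mm; y axis: normal to its two clear windows at y = +-6.25 mm.
- clear_cell: Colourless reference filter cell (cuvette of solid glass), 12.5 x 12.5 x 45 mm, with its white stopper 49.5 mm tall, about 20 g, loose in a rack well. Origin: centre of its underside, z up the cell. x axis: normal to its two frosted (milky) faces at x = +-6.25 mm; y axis: normal to its two clear windows at y = +-6.25 mm.
Not all that is in view belongs to the job. What is meant by the amber_cell is not pink or purple, and is the smaller of those in its own colour.

How it is judged:
On the way, in this order (a step that is already met when the one before it is completed fails the run):
1. the dust cover is swung back, near its stop (joint above 2.0 rad) (value of joint cover above 2 rad), for 0.2 s.
2. the amber cell is held by the fingers clear above the rack, upright (contact force between the fingers and amber_cell above 1 N and height (world z) of amber_cell above 0.026 m and contact force between amber_cell and rack below 0.2 N and angle between amber_cell's own z axis and vertical below 0.3 rad), for 0.2 s.
At the end, for the whole second after the job is handed in: amber cell still, in the fingers (none on its windows), upright and square to the beam within 0.16 rad; beam within 4 mm of mid-window, 3 to 32 mm above its foot; cell within 9 mm of mid-gap, not touching the head; cover above 1.9 rad; other cells moved under 12 mm (x of beam_mid in the frame of amber_cell between -0.004 and 0.004 m and y of beam_mid in the frame of amber_cell between -0.009 and 0.009 m and z of beam_mid in the frame of amber_cell between 0.003 and 0.032 m and angle between the y axis of amber_cell and the y axis of head, either way round below 0.16 rad and angle between amber_cell's own z axis and vertical below 0.16 rad and contact force between the fingers and amber_cell above 1 N and contact force between amber_cell and head below 0.3 N and contact force between the fingers and amber_cell_window_a below 0.5 N and contact force between the fingers and amber_cell_window_b below 0.5 N and linear speed of amber_cell below 0.02 m/s and value of joint cover above 1.9 rad and distance of each of green_cell, clear_cell from where it was at the start of the episode below 0.012 m); the arm keeps its last pose, push and grip.
It fails at once if the fingers press on a clear window of the amber cell (over 1 N) (contact force between the fingers and amber_cell_window_a above 1 N or contact force between the fingers and amber_cell_window_b above 1 N).
It fails at once if the amber cell is tipped by more than 0.5 rad (angle between amber_cell's own z axis and vertical above 0.5 rad).
It fails at once if the amber cell is knocked against the head (over 5 N) (contact force between amber_cell and head above 5 N).
It fails at once if another cell is displaced by more than 12 mm (distance of any of green_cell, clear_cell from where it was at the start of the episode above 0.012 m).
It also fails if it takes over 64 s, if anything falls off the work surface, if the arm or the gripper's body presses on something with over 40 N, if the wrist force passes 120 N, or if a joint passes its speed limit or range.

## Working session

There is one attempt and no reset: what is moved stays moved. The work goes in short steps, Python scripts to look and compute and a tool call to move; the robot and the scene stay as the last step left them, time stands still between calls to the robot, and variables do not carry over. Pictures are saved under pics/ and viewed, at most 10 in all, crops included, and the job is handed in when it is done.

Besides the shell and the picture viewer there is one more tool, called as name(argument=value, ...), one argument or row to a line, values as JSON. arm_command: Moves the arm, as the interface text tells. Its arguments: {"type":"object","properties":{"increments":{"type":"array","items":{"type":"object","properties":{"slide":{"type":"array","items":{"type":"number"}},"spin":{"type":"number"},"gripper":{"type":"number"}}}},"newtons":{"type":"number"}},"required":["increments"]}

```bash
mkdir -p pics; cat > h.py <<'E'
import numpy as np, cv2
from station import status, imaging, order
def grab(name,tag):
    d=imaging.get_image(name); cv2.imwrite(f'pics/{tag}.png',d['frame'][:,:,::-1])
    np.savez(f'{tag}.npz',**{k:d[k] for k in d if k!='frame'},keys=str(list(d)));return d
E
python3 - <<'E'
from h import *
for n in('side','top'):
    d=grab(n,n+'0'); print({k:d[k] for k in d if k!='frame'})
print(status.get_obs())
E
```

```text
{'vfov': 42.8881393780191, 'cx': 315.9144369353336, 'cy': 236.58118071752693, 'view': array([[-0.96800203, -0.24980062, -0.02391063,  0.5595902 ],
       [ 0.07244811, -0.36942075,  0.9264338 , -0.09997898],
       [-0.24025682,  0.89505752,  0.37569762, -1.00889995],
       [ 0.        ,  0.        ,  0.        ,  1.        ]])}
{'vfov': 49.496271321397224, 'cx': 331.3289309887959, 'cy': 226.36009611048397, 'view': array([[-0.05058435, -0.99870429, -0.00556537,  0.08969236],
       [ 0.97649197, -0.05062689,  0.20952412, -0.5453435 ],
       [-0.20953439,  0.0051641 ,  0.97778764, -0.99602398],
       [ 0.        ,  0.        ,  0.        ,  1.        ]])}
{'t': 0.1, 'q': array([-1.30499613e+00,  5.32938259e-02,  1.61418318e+00, -5.88953496e-06,
        1.47598759e+00, -1.19014895e-01]), 'dq': array([ 0.0006282 , -0.00128831, -0.00073096,  0.00050707,  0.00017735,
       -0.00033555]), 'effort': array([ 1.52728494e-04, -3.94905818e+01, -3.71363032e+01, -1.74564484e-04,
        3.87080392e-03, -5.09982627e-06]), 'tool_pos': array([ 0.23449247, -0.57887194,  0.30276815]), 'tool_rot': array([-3.08178770e+00, -6.00387364e-01,  2.24664431e-04]), 'contact_force': array([ 0.09895307,  0.35348637, -0.15215174]), 'wrist_torque': array([-0.01223477, -0.03093495,  0.05264638]), 'grip_force': 0.0, 'opening': 0.08531873464556888}
```

View pics/top0.png

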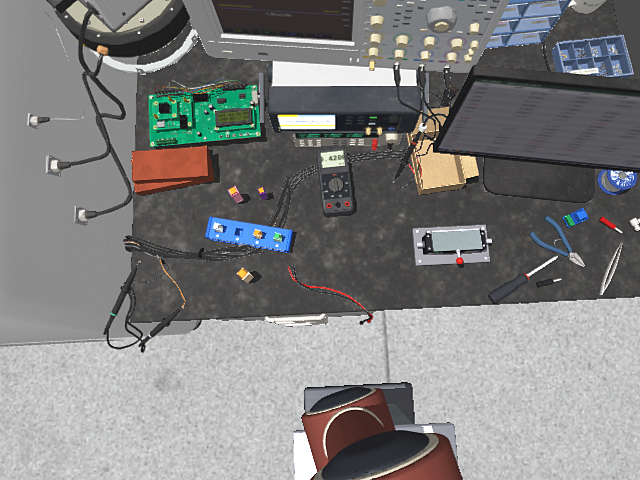

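View pics/side0.png

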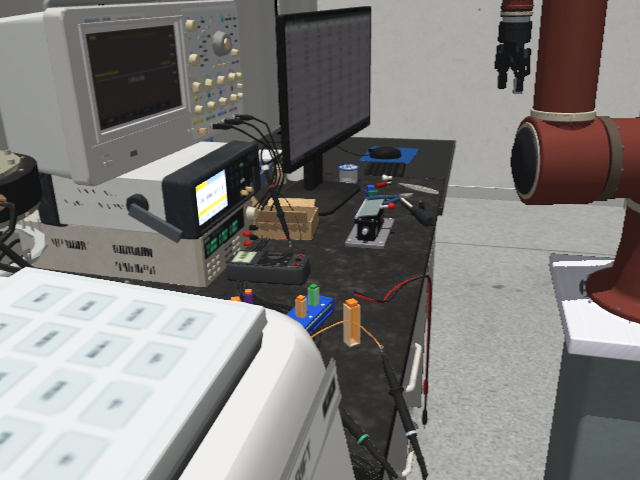

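The top view shows the rack at (250,235), holding white (219,228), amber (259,234) and green (279,238). The head is at (453,245), with its knob at (460,261). The orange candidates are the cell in the rack at (259,234), a taller one standing loose at (245,275), and pink/purple ones at (236,195) and (263,193). The one in the rack fits, being the smaller of the amber ones. I'll check it in enlarged crops.

```bash
python3 - <<'E'
from h import *
t=cv2.imread('pics/top0.png')
a=cv2.resize(t[175:295,195:305],None,fx=5,fy=5,interpolation=cv2.INTER_CUBIC)
b=cv2.resize(t[215:275,405:500],None,fx=8,fy=8,interpolation=cv2.INTER_CUBIC)
cv2.imwrite('pics/c_rack.png',a);cv2.imwrite('pics/c_head.png',b)
E
```

```text
(no output)
```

View pics/c_rack.png

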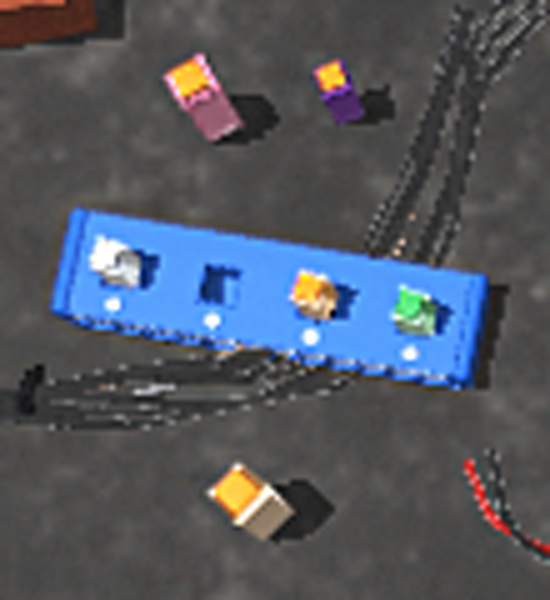

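View pics/c_head.png

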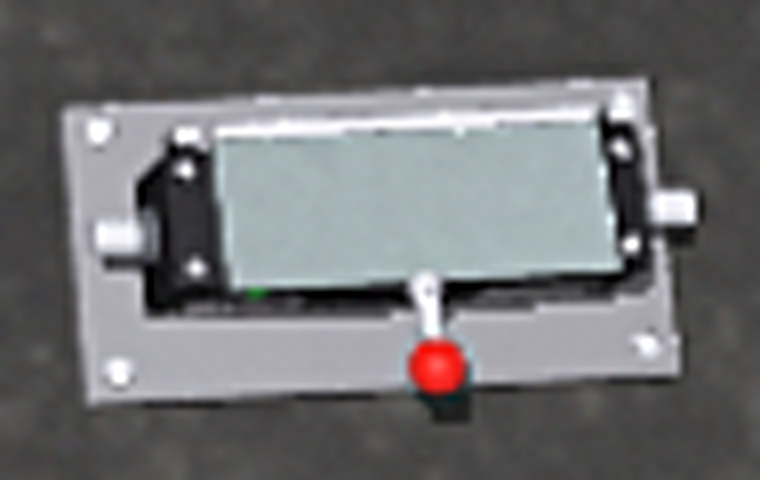

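The crops confirm the amber cell in the rack, with its stopper at crop (312,290) and the taller orange one lying outside the rack. The head's plate corners are clear and the knob is at crop (437,366). Next I'll measure.

```bash
cat >> h.py <<'E'
def cam(tag):
    d=np.load(tag+'.npz'); f=240/np.tan(np.radians(d['vfov'])/2); return f,d['cx'],d['cy'],d['view']
def ray(tag,u,v):
    f,cx,cy,V=cam(tag); R=V[:3,:3]; o=-R.T@V[:3,3]
    return o, R.T@np.array([(u-cx)/f,-(v-cy)/f,-1])
def atz(tag,u,v,z):
    o,d=ray(tag,u,v); return o+d*(z-o[2])/d[2]
def proj(tag,P):
    f,cx,cy,V=cam(tag); p=V[:3,:3]@P+V[:3,3]; return np.array([cx+f*p[0]/-p[2],cy-f*p[1]/-p[2]])
def tri(*obs):
    A=np.zeros((3,3));b=np.zeros(3)
    for t,u,v in obs:
        o,d=ray(t,u,v); d/=np.linalg.norm(d); M=np.eye(3)-np.outer(d,d); A+=M;b+=M@o
    return np.linalg.solve(A,b)
E
python3 - <<'E'
from h import *
np.set_printoptions(precision=4,suppress=True)
print('cams',ray('top0',0,0)[0],ray('side0',0,0)[0])
for n,z,c in [('base',.010,[(62,105),(645,78),(682,375),(90,402)]),('cover',.0585,[(215,130),(600,115),(620,270),(232,288)])]:
    P=np.array([atz('top0',405+x/8-.44,215+y/8-.44,z) for x,y in c]); print(n,P[:,:2],P.mean(0),[np.linalg.norm(P[i]-P[(i+1)%4]) for i in range(4)])
P=np.array([atz('top0',195+x/5-.4,175+y/5-.4,.022) for x,y in[(84,210),(488,272),(476,388),(68,318)]])
print('rack',P[:,:2],P.mean(0),[np.linalg.norm(P[i]-P[(i+1)%4]) for i in range(4)])
for n,x,y in[('white',113,252),('amber',312,288),('green',412,303)]: print(n,atz('top0',195+x/5-.4,175+y/5-.4,.0535))
s=cv2.imread('pics/side0.png').astype(int)
def red(im,x0,x1,y0,y1):
    r=im[y0:y1,x0:x1]; m=(r[...,2]>130)&(r[...,1]<80)&(r[...,0]<80); ys,xs=np.nonzero(m); print(len(xs),xs.mean()+x0,ys.mean()+y0,xs.min()+x0,xs.max()+x0,ys.min()+y0,ys.max()+y0); return xs.mean()+x0,ys.mean()+y0
k=red(s,376,400,195,215); t=red(cv2.imread('pics/top0.png').astype(int),450,470,250,270)
K=tri(('top0',*t),('side0',*k)); print('knob',K,proj('top0',K),proj('side0',K))
c=cv2.resize(cv2.imread('pics/side0.png')[185:255,335:420],None,fx=7,fy=7,interpolation=cv2.INTER_CUBIC)
c2=cv2.resize(cv2.imread('pics/side0.png')[275:355,270:370],None,fx=6,fy=6,interpolation=cv2.INTER_CUBIC)[:490]
h=490;cv2.imwrite('pics/c_side.png',np.hstack([cv2.resize(c,(400,329)),cv2.resize(c2,(400,329))]))
E
```

```text
cams [0.3284 0.0671 1.0887] [0.3065 1.0059 0.485 ]
base [[ 0.5478 -0.1096]
 [ 0.5471 -0.2641]
 [ 0.4677 -0.2648]
 [ 0.4686 -0.1103]] [ 0.5078 -0.1872  0.01  ] [np.float64(0.15454947486074574), np.float64(0.07938145605708895), np.float64(0.15455969601774794), np.float64(0.07922535728303459)]
cover [[ 0.5295 -0.1396]
 [ 0.5283 -0.2368]
 [ 0.4886 -0.2374]
 [ 0.4891 -0.1402]] [ 0.5089 -0.1885  0.0585] [np.float64(0.09724761049500304), np.float64(0.039721728318361495), np.float64(0.09729058691294222), np.float64(0.040439412649324984)]
rack [[0.591  0.3127]
 [0.5555 0.1436]
 [0.5067 0.1503]
 [0.545  0.3195]] [0.5496 0.2315 0.022 ] [np.float64(0.17280461098734975), np.float64(0.049334098525174584), np.float64(0.17351396142030354), np.float64(0.04651641223407459)]
white [0.5651 0.2937 0.0535]
amber [0.5459 0.213  0.0535]
green [0.5376 0.1726 0.0535]
23 390.8695652173913 204.52173913043478 388 394 203 206
34 459.2352941176471 260.44117647058823 456 462 258 263
knob [ 0.4649 -0.1869  0.0686] [459.2571 260.57  ] [390.7457 204.5052]
```

View pics/c_side.png

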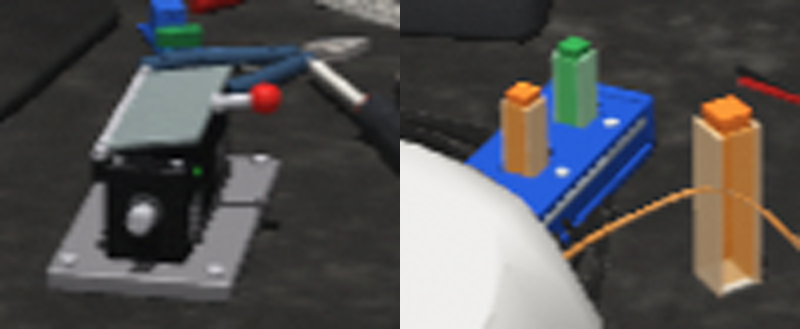

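The side crop agrees: the cover is slightly ajar with its knob facing the robot, and amber sits in the rack next to green. I'll add a planner helper that computes the move numbers.

```bash
cat >> h.py <<'E'
from scipy.spatial.transform import Rotation as Ro
np.set_printoptions(precision=4,suppress=True)
def plan(target,yaw_deg):
    "slide (tool axes) and spin to bring TCP to target with tool x at yaw_deg"
    o=status.get_obs(); R=Ro.from_rotvec(o['tool_rot']).as_matrix()
    y=np.degrees(np.arctan2(R[1,0],R[0,0])); s=R.T@(np.array(target)-o['tool_pos'])
    print('t',round(o['t'],2),'pos',o['tool_pos'],'yaw',round(y,2),'slide',s,'spin',round((y-yaw_deg+180)%360-180,2),'F',o['contact_force'],'open',round(o['opening'],4),'grip',o['grip_force'])
E
python3 - <<'E'
from h import *
print('monitor corner',tri(('top0',437,155),('side0',281,163)))
plan([.4649,-.1869,.19],0)
E
```

```text
monitor corner [ 0.6697 -0.1413  0.1563]
t 0.1 pos [ 0.2345 -0.5789  0.3028] yaw 22.05 slide [ 0.3607 -0.2766  0.1134] spin 22.05 F [ 0.099   0.3535 -0.1522] open 0.0853 grip 0.0
```

arm_command(
  increments=[
    {"slide": [0.045,-0.034,0.0],"spin": 3,"gripper": 0},
    {"slide": [0.09,-0.069,0.0],"spin": 6,"gripper": -0.2},
    {"slide": [0.135,-0.104,0.0],"spin": 9,"gripper": -0.3},
    {"slide": [0.18,-0.138,0.0],"spin": 12,"gripper": -0.3},
    {"slide": [0.225,-0.173,0.0],"spin": 15,"gripper": -0.3},
    {"slide": [0.27,-0.207,0.02],"spin": 18,"gripper": -0.3},
    {"slide": [0.315,-0.242,0.04],"spin": 22,"gripper": -0.3},
    {"slide": [0.361,-0.277,0.06],"spin": 22,"gripper": -0.3},
  ],
  newtons=25,
)

```text
t: 0.77
tool_pos: [0.4026, -0.2926, 0.2776]
tool_rot: [3.141, -0.003, 0.002]
contact_force: [0.6, -0.5, -0.3]
opening: 0.0298
grip_force: 0.0
```

arm_command(
  increments=[
    {"slide": [0,0,0.0],"spin": 0,"gripper": -0.3},
    {"slide": [0,0,0.0],"spin": 0,"gripper": -0.3},
    {"slide": [0,0,0],"spin": 0,"gripper": -0.3},
  ],
)

```text
t: 1.02
tool_pos: [0.4019, -0.2945, 0.2774]
tool_rot: [3.141, 0.002, -0.001]
contact_force: [-0.3, -0.1, 0.9]
opening: 0.0301
grip_force: 0.0
```

```bash
python3 - <<'E'
from h import *
plan([.4649,-.1869,.130],0)
d=grab('top','top1'); grab('side','side1')
t=cv2.imread('pics/top1.png')[130:290,380:540]; s=cv2.imread('pics/side1.png')[90:250,310:470]
cv2.imwrite('pics/v1.png',np.hstack([cv2.resize(a,(400,400),interpolation=cv2.INTER_CUBIC) for a in(t,s)]))
E
```

```text
t 1.02 pos [ 0.4019 -0.2945  0.2774] yaw 0.09 slide [ 0.0632 -0.1075  0.1473] spin 0.09 F [-0.2505 -0.0763  0.903 ] open 0.0301 grip 0.0
```

View pics/v1.png

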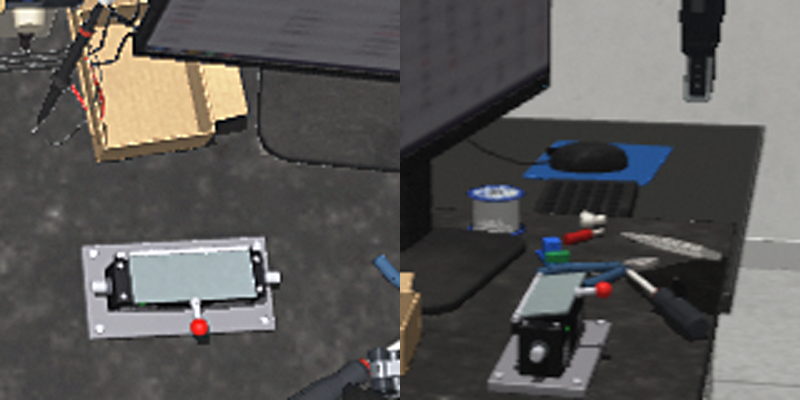

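The gripper is open 30 mm and clear of the head. The cover hasn't moved, and the knob is free from above.

arm_command(
  increments=[
    {"slide": [0.016,-0.027,0],"spin": 0,"gripper": -0.3},
    {"slide": [0.032,-0.054,0.01],"spin": 0,"gripper": -0.3},
    {"slide": [0.048,-0.08,0.03],"spin": 0,"gripper": -0.3},
    {"slide": [0.063,-0.1075,0.05],"spin": 0,"gripper": -0.3},
    {"slide": [0.063,-0.1075,0.07],"spin": 0,"gripper": -0.3},
    {"slide": [0.063,-0.1075,0.075],"spin": 0,"gripper": -0.3},
    {"slide": [0.063,-0.1075,0.075],"spin": 0,"gripper": -0.3},
  ],
)

```text
t: 1.7
tool_pos: [0.4638, -0.1875, 0.2008]
tool_rot: [-3.14, 0.001, 0.005]
contact_force: [0.3, 0.0, 0.6]
opening: 0.0299
grip_force: 0.0
```

```bash
python3 - <<'E'
from h import *
plan([.4649,-.1869,.130],0)
E
```

```text
t 1.7 pos [ 0.4638 -0.1875  0.2008] yaw -0.03 slide [ 0.0013 -0.0005  0.0708] spin -0.03 F [0.3261 0.0288 0.6069] open 0.0299 grip 0.0
```

arm_command(
  increments=[
    {"slide": [0.001,-0.0005,0.02],"spin": 0,"gripper": -0.3},
    {"slide": [0.001,-0.0005,0.04],"spin": 0,"gripper": -0.3},
    {"slide": [0.001,-0.0005,0.06],"spin": 0,"gripper": -0.3},
    {"slide": [0.001,-0.0005,0.07],"spin": 0,"gripper": -0.3},
    {"slide": [0.001,-0.0005,0.07],"spin": 0,"gripper": -0.3},
    {"slide": [0.001,-0.0005,0.07],"spin": 0,"gripper": -1},
    {"slide": [0.001,-0.0005,0.07],"spin": 0,"gripper": -1},
    {"slide": [0.001,-0.0005,0.07],"spin": 0,"gripper": -1},
  ],
  newtons=25,
)

```text
t: 2.37
tool_pos: [0.4663, -0.1865, 0.1339]
tool_rot: [-3.141, -0.001, -0.002]
contact_force: [-1.0, 3.2, 0.5]
opening: 0.0112
grip_force: 24.3
```

```bash
python3 - <<'E'
from h import *
plan([.4649,-.1869,.130],0)
a0=np.arctan2(.0121,.064); P0=.065*np.array([-np.cos(a0),np.sin(a0)])
for a in np.linspace(a0,2.3,17): print(round(a,2), .0645*np.array([-np.cos(a),np.sin(a)])-P0)
E
```

```text
t 2.37 pos [ 0.4663 -0.1865  0.1339] yaw 0.02 slide [-0.0014  0.0004  0.0039] spin 0.02 F [-1.0058  3.2305  0.545 ] open 0.0112 grip 24.334011375904083
0.19 [ 0.0005 -0.0001]
0.32 [0.0026 0.0081]
0.45 [0.0058 0.016 ]
0.58 [0.01   0.0234]
0.72 [0.0152 0.0302]
0.85 [0.0212 0.0363]
0.98 [0.0279 0.0415]
1.11 [0.0353 0.0457]
1.24 [0.0431 0.049 ]
1.38 [0.0514 0.0512]
1.51 [0.0598 0.0523]
1.64 [0.0683 0.0523]
1.77 [0.0767 0.0511]
1.9 [0.085  0.0489]
2.04 [0.0928 0.0456]
2.17 [0.1001 0.0413]
2.3 [0.1068 0.036 ]
```

arm_command(
  increments=[
    {"slide": [0.001,0,-0.004],"spin": 0,"gripper": -1},
    {"slide": [0.002,0,-0.008],"spin": 0,"gripper": -1},
    {"slide": [0.004,0,-0.012],"spin": 0,"gripper": -1},
    {"slide": [0.0055,0,-0.016],"spin": 0,"gripper": -1},
    {"slide": [0.0075,0,-0.02],"spin": 0,"gripper": -1},
    {"slide": [0.01,0,-0.0235],"spin": 0,"gripper": -1},
    {"slide": [0.0125,0,-0.027],"spin": 0,"gripper": -1},
    {"slide": [0.015,0,-0.03],"spin": 0,"gripper": -1},
  ],
)

```text
t: 3.03
tool_pos: [0.4815, -0.1864, 0.163]
tool_rot: [3.141, 0.001, 0.002]
contact_force: [0.9, 2.9, -3.4]
opening: 0.0116
grip_force: 24.3
```

```bash
python3 - <<'E'
from h import *
plan([.4649,-.1869,.130],0)
grab('side','side2')
s=cv2.imread('pics/side2.png')[130:260,300:450]
cv2.imwrite('pics/v2.png',cv2.resize(s,(600,520),interpolation=cv2.INTER_CUBIC))
E
```

```text
t 3.03 pos [ 0.4815 -0.1864  0.163 ] yaw 0.05 slide [-0.0166  0.0005  0.033 ] spin 0.05 F [ 0.9218  2.9078 -3.3735] open 0.0116 grip 24.32849496603012
```

View pics/v2.png

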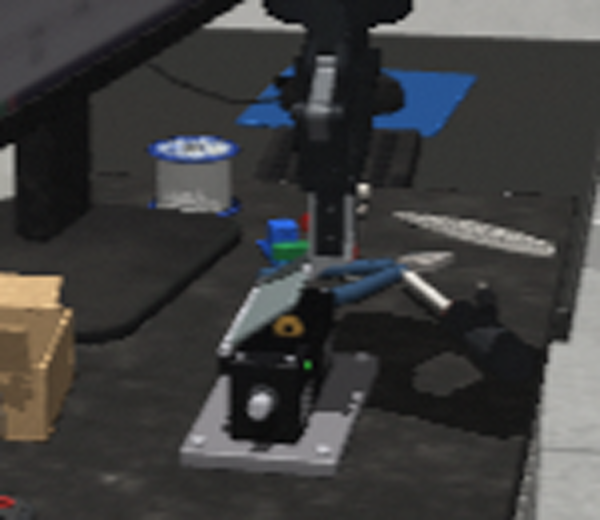

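The cover is following the fingers and its knob is still pinched, so I'll carry on along the arc.

arm_command(
  increments=[
    {"slide": [0.003,0,-0.003],"spin": 0,"gripper": -1},
    {"slide": [0.006,0,-0.006],"spin": 0,"gripper": -1},
    {"slide": [0.0095,0,-0.0085],"spin": 0,"gripper": -1},
    {"slide": [0.013,0,-0.011],"spin": 0,"gripper": -1},
    {"slide": [0.0165,0,-0.0135],"spin": 0,"gripper": -1},
    {"slide": [0.02,0,-0.0155],"spin": 0,"gripper": -1},
    {"slide": [0.024,0,-0.017],"spin": 0,"gripper": -1},
    {"slide": [0.028,0,-0.019],"spin": 0,"gripper": -1},
  ],
)

```text
t: 3.75
tool_pos: [0.5095, -0.1869, 0.1824]
tool_rot: [3.14, 0.001, 0.001]
contact_force: [-0.1, -0.7, 0.5]
opening: -0.0004
grip_force: 0.0
```

arm_command(
  increments=[
    {"slide": [0.004,0,-0.001],"spin": 0,"gripper": -1},
    {"slide": [0.008,0,-0.002],"spin": 0,"gripper": -1},
    {"slide": [0.0125,0,-0.003],"spin": 0,"gripper": -1},
    {"slide": [0.017,0,-0.0035],"spin": 0,"gripper": -1},
    {"slide": [0.021,0,-0.0035],"spin": 0,"gripper": -1},
    {"slide": [0.025,0,-0.0035],"spin": 0,"gripper": -1},
    {"slide": [0.0295,0,-0.003],"spin": 0,"gripper": -1},
    {"slide": [0.034,0,-0.002],"spin": 0,"gripper": -1},
  ],
)

```text
t: 4.42
tool_pos: [0.5434, -0.1863, 0.1835]
tool_rot: [3.142, 0.001, 0.0]
contact_force: [-0.4, -0.8, 0.1]
opening: 0.0
grip_force: 0.0
```

arm_command(
  increments=[
    {"slide": [0.004,0,0.001],"spin": 0,"gripper": -1},
    {"slide": [0.008,0,0.002],"spin": 0,"gripper": -1},
    {"slide": [0.012,0,0.0035],"spin": 0,"gripper": -1},
    {"slide": [0.016,0,0.0055],"spin": 0,"gripper": -1},
    {"slide": [0.0195,0,0.0075],"spin": 0,"gripper": -1},
    {"slide": [0.023,0,0.0095],"spin": 0,"gripper": -1},
    {"slide": [0.0265,0,0.012],"spin": 0,"gripper": -1},
    {"slide": [0.0265,0,0.012],"spin": 0,"gripper": -1},
  ],
)

```text
t: 5.08
tool_pos: [0.5696, -0.1862, 0.1708]
tool_rot: [-3.141, -0.002, 0.001]
contact_force: [-0.2, 0.5, -0.3]
opening: 0.0002
grip_force: 0.0
```

```bash
python3 - <<'E'
from h import *
plan([.5715,-.1869,.170],0)
grab('side','side3')
s=cv2.imread('pics/side3.png')[130:260,300:450]
cv2.imwrite('pics/v3.png',cv2.resize(s,(600,520),interpolation=cv2.INTER_CUBIC))
E
```

```text
t 5.08 pos [ 0.5696 -0.1862  0.1708] yaw 0.06 slide [0.0019 0.0007 0.0008] spin 0.06 F [-0.2052  0.4666 -0.2786] open 0.0002 grip 0.0
```

View pics/v3.png

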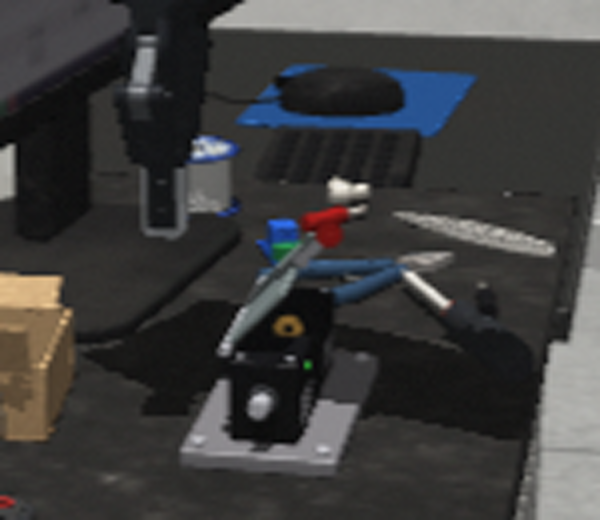

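The pinch slipped off the knob, which was held too near the pad edge. The cover stands at about 0.85 rad, with the knob at crop (330,235). I'll go back over it and push it from the front with closed fingers.

arm_command(
  increments=[
    {"slide": [0,0,-0.03],"spin": 0,"gripper": -1},
    {"slide": [0,0,-0.06],"spin": 0,"gripper": -1},
    {"slide": [-0.03,0,-0.07],"spin": 0,"gripper": -1},
    {"slide": [-0.06,0,-0.07],"spin": 0,"gripper": -1},
    {"slide": [-0.09,0,-0.07],"spin": 0,"gripper": -1},
    {"slide": [-0.125,0,-0.07],"spin": 0,"gripper": -1},
    {"slide": [-0.125,0,-0.07],"spin": 0,"gripper": -1},
    {"slide": [-0.125,0,-0.07],"spin": 0,"gripper": -1},
  ],
)

```text
t: 5.8
tool_pos: [0.4431, -0.1862, 0.2413]
tool_rot: [3.141, -0.001, 0.001]
contact_force: [0.3, -0.0, 0.6]
opening: -0.0001
grip_force: 0.0
```

```bash
python3 - <<'E'
from h import *
plan([.445,-.1869,.155],0)
E
```

```text
t 5.8 pos [ 0.4431 -0.1862  0.2413] yaw -0.03 slide [0.0019 0.0007 0.0863] spin -0.03 F [ 0.2971 -0.0405  0.6147] open -0.0001 grip 0.0
```

arm_command(
  increments=[
    {"slide": [0,0,0.03],"spin": 0,"gripper": -1},
    {"slide": [0,0,0.06],"spin": 0,"gripper": -1},
    {"slide": [0,0,0.086],"spin": 0,"gripper": -1},
    {"slide": [0,0,0.086],"spin": 0,"gripper": -1},
    {"slide": [0.008,0,0.086],"spin": 0,"gripper": -1},
    {"slide": [0.016,0,0.086],"spin": 0,"gripper": -1},
    {"slide": [0.024,0,0.086],"spin": 0,"gripper": -1},
    {"slide": [0.032,0,0.086],"spin": 0,"gripper": -1},
  ],
)

```text
t: 6.47
tool_pos: [0.4787, -0.1871, 0.1579]
tool_rot: [3.14, 0.002, 0.005]
contact_force: [-1.3, -0.1, 1.0]
opening: 0.0
grip_force: 0.6
```

arm_command(
  increments=[
    {"slide": [0.008,0,0],"spin": 0,"gripper": -1},
    {"slide": [0.016,0,0],"spin": 0,"gripper": -1},
    {"slide": [0.024,0,0],"spin": 0,"gripper": -1},
    {"slide": [0.032,0,0],"spin": 0,"gripper": -1},
    {"slide": [0.04,0,0],"spin": 0,"gripper": -1},
    {"slide": [0.048,0,0],"spin": 0,"gripper": -1},
    {"slide": [0.056,0,0],"spin": 0,"gripper": -1},
    {"slide": [0.063,0,0],"spin": 0,"gripper": -1},
  ],
)

```text
t: 7.13
tool_pos: [0.5401, -0.1863, 0.1553]
tool_rot: [-3.141, -0.001, 0.001]
contact_force: [-0.4, -0.9, -0.5]
opening: 0.0001
grip_force: 0.3
```

```bash
python3 - <<'E'
from h import *
plan([.545,-.1869,.155],0)
grab('side','side4')
s=cv2.imread('pics/side4.png')[130:260,300:450]
cv2.imwrite('pics/v4.png',cv2.resize(s,(600,520),interpolation=cv2.INTER_CUBIC))
E
```

```text
t 7.13 pos [ 0.5401 -0.1863  0.1553] yaw 0.05 slide [0.0049 0.0006 0.0003] spin 0.05 F [-0.4186 -0.8685 -0.5157] open 0.0001 grip 0.3267821070039645
```

View pics/v4.png

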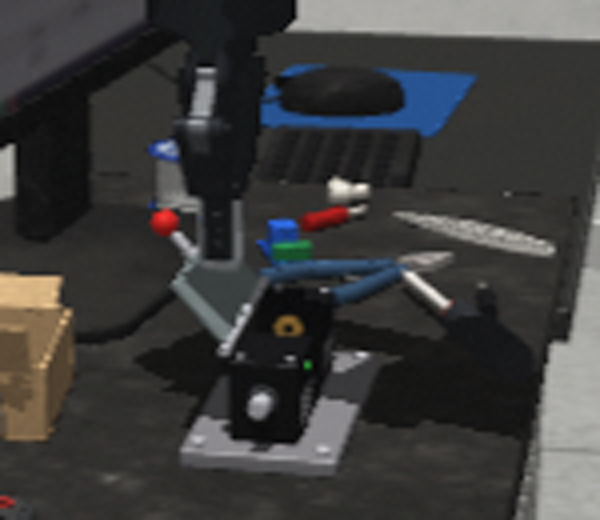

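The cover is now well past upright, with the knob at crop (164,222), which is side pixel (341,185.5). I'll push a little further to the stop and measure the angle by code.

arm_command(
  increments=[
    {"slide": [0.003,0,0],"spin": 0,"gripper": -1},
    {"slide": [0.006,0,0],"spin": 0,"gripper": -1},
    {"slide": [0.008,0,0],"spin": 0,"gripper": -1},
    {"slide": [0.008,0,0],"spin": 0,"gripper": -1},
    {"slide": [0.008,0,0],"spin": 0,"gripper": -1},
  ],
)

```text
t: 7.6
tool_pos: [0.5425, -0.1864, 0.155]
tool_rot: [-3.14, -0.002, 0.027]
contact_force: [-23.1, 0.6, 14.9]
opening: -0.0
grip_force: 13.8
```

```bash
cat >> h.py <<'E'
def cover_angle(tag):
    grab('side',tag); r=cv2.imread(f'pics/{tag}.png').astype(int)[165:215,325:365]; m=(r[...,2]>130)&(r[...,1]<80)&(r[...,0]<80); n,l,st,c=cv2.connectedComponentsWithStats(m.astype(np.uint8)); i=1+st[1:,4].argmax()
    u,v=c[i]+[325,165]; o,d=ray(tag,u,v); P=o+d*(-.187-o[1])/d[1]; print('knob',u,v,st[i,4],P,'angle',np.arctan2(P[2]-.0565,-(P[0]-.529)),'r',np.hypot(P[0]-.529,P[2]-.0565))
E
python3 - <<'E'
from h import *
plan([.545,-.1869,.155],0)
cover_angle('side5')
E
```

```text
t 7.6 pos [ 0.5425 -0.1864  0.155 ] yaw 0.08 slide [ 0.0025  0.0005 -0.    ] spin 0.08 F [-23.1351   0.5772  14.9412] open -0.0 grip 13.807110129855573
knob 340.0952380952381 184.57142857142858 21 [ 0.5717 -0.187   0.1057] angle 2.2851290719761828 r 0.06510851494846998
```

arm_command(
  increments=[
    {"slide": [-0.008,0,0],"spin": 0,"gripper": -1},
    {"slide": [-0.025,0,-0.005],"spin": 0,"gripper": -1},
    {"slide": [-0.04,0,-0.03],"spin": 0,"gripper": -1},
    {"slide": [-0.05,0,-0.06],"spin": 0,"gripper": -1},
    {"slide": [-0.05,0,-0.1],"spin": 0,"gripper": -0.2},
    {"slide": [-0.05,0,-0.13],"spin": 0,"gripper": -0.1},
    {"slide": [-0.05,0,-0.13],"spin": 0,"gripper": -0.1},
    {"slide": [-0.05,0,-0.13],"spin": 0,"gripper": -0.1},
  ],
)

```text
t: 8.32
tool_pos: [0.4986, -0.187, 0.2889]
tool_rot: [3.138, 0.001, 0.01]
contact_force: [0.1, 0.3, -0.2]
opening: 0.0385
grip_force: 0.0
```

```bash
python3 - <<'E'
from h import *
A=tri(('top0',257,232.2),('side0',300.4,297.2)); print('amber top',A,proj('top0',A),proj('side0',A))
for n,P in(('top0',[.5465,.213,.0535]),('side0',[.5465,.213,.0535]),('side0',[.5468,.213,.0535])): print(n,proj(n,np.array(P)))
s=cv2.imread('pics/side0.png').astype(int)[285:315,285:330]; m=(s[...,2]>200)&(s[...,1]>80)&(s[...,1]<150)&(s[...,0]<70)
ys,xs=np.nonzero(m); print('side orange',xs.mean()+285,ys.mean()+285,xs.min()+285,xs.max()+285,ys.min()+285,ys.max()+285)
t=cv2.imread('pics/top0.png').astype(int)[225:245,245:270]; m=(t[...,2]>200)&(t[...,1]>110)&(t[...,0]<80); ys,xs=np.nonzero(m); print('top orange',len(xs),xs.mean()+245,ys.mean()+225,xs.min()+245,xs.max()+245,ys.min()+225,ys.max()+225)
plan([.546,.213,.25],77.5); cover_angle('side6')
E
```

```text
amber top [0.5463 0.2133 0.0507] [257.016  232.2712] [300.3047 297.1789]
top0 [256.9727 231.908 ]
side0 [300.1962 295.4242]
side0 [300.0065 295.4054]
side orange 300.1 297.1 297 304 295 298
top orange 18 256.0 232.05555555555554 254 258 230 234
t 8.32 pos [ 0.4986 -0.187   0.2889] yaw 0.04 slide [ 0.0474 -0.4001  0.038 ] spin -77.46 F [ 0.0702  0.2976 -0.172 ] open 0.0385 grip 0.0
knob 340.6190476190476 184.42857142857142 21 [ 0.5705 -0.187   0.1061] angle 2.268275945718742 r 0.06466442246767717
```

arm_command(
  increments=[
    {"slide": [0.006,-0.04,0],"spin": -7,"gripper": -0.1},
    {"slide": [0.012,-0.08,0],"spin": -14,"gripper": -0.1},
    {"slide": [0.018,-0.12,0],"spin": -21,"gripper": -0.1},
    {"slide": [0.024,-0.16,0],"spin": -28,"gripper": -0.1},
    {"slide": [0.03,-0.2,0],"spin": -35,"gripper": -0.1},
    {"slide": [0.034,-0.24,0],"spin": -42,"gripper": -0.1},
    {"slide": [0.04,-0.28,0],"spin": -49,"gripper": -0.1},
    {"slide": [0.045,-0.32,0],"spin": -56,"gripper": -0.1},
  ],
)

```text
t: 9.03
tool_pos: [0.5413, 0.1357, 0.283]
tool_rot: [-2.768, -1.484, 0.005]
contact_force: [1.0, -0.6, -0.8]
opening: 0.0383
grip_force: 0.0
```

arm_command(
  increments=[
    {"slide": [0,0,0],"spin": -7,"gripper": -0.1},
    {"slide": [0,0,0],"spin": -14,"gripper": -0.1},
    {"slide": [0,0,0],"spin": -21,"gripper": -0.1},
    {"slide": [0,0,0],"spin": -21.5,"gripper": -0.1},
    {"slide": [0,0,0],"spin": -21.5,"gripper": -0.1},
  ],
)

```text
t: 9.45
tool_pos: [0.5415, 0.1337, 0.2835]
tool_rot: [-2.45, -1.963, 0.004]
contact_force: [-0.0, 0.4, -0.2]
opening: 0.0384
grip_force: 0.0
```

```bash
python3 - <<'E'
from h import *
plan([.5463,.2132,.16],77.5)
E
```

```text
t 9.45 pos [0.5415 0.1337 0.2835] yaw 77.41 slide [ 0.0787 -0.0123  0.1234] spin -0.09 F [-0.0407  0.3948 -0.2169] open 0.0384 grip 0.0
```

arm_command(
  increments=[
    {"slide": [0.03,-0.006,0],"spin": 0,"gripper": -0.1},
    {"slide": [0.06,-0.012,0],"spin": 0,"gripper": -0.1},
    {"slide": [0.0785,-0.0125,0.03],"spin": 0,"gripper": -0.1},
    {"slide": [0.0785,-0.0125,0.06],"spin": 0,"gripper": -0.1},
    {"slide": [0.0785,-0.0125,0.09],"spin": 0,"gripper": -0.1},
    {"slide": [0.0785,-0.0125,0.12],"spin": 0,"gripper": -0.1},
    {"slide": [0.0785,-0.0125,0.123],"spin": 0,"gripper": -0.1},
    {"slide": [0.0785,-0.0125,0.123],"spin": 0,"gripper": -0.1},
  ],
)

```text
t: 10.12
tool_pos: [0.5451, 0.2123, 0.1594]
tool_rot: [-2.449, -1.963, 0.009]
contact_force: [-0.1, -0.6, -0.3]
opening: 0.0385
grip_force: 0.0
```

```bash
python3 - <<'E'
from h import *
plan([.5463,.2132,.101],77.5)
grab('top','top7'); grab('side','side7')
t=cv2.imread('pics/top7.png')[185:275,190:305]; s=cv2.imread('pics/side7.png')[190:340,240:370]
cv2.imwrite('pics/v7.png',np.hstack([cv2.resize(a,(400,400),interpolation=cv2.INTER_CUBIC) for a in(t,s)]))
E
```

```text
t 10.12 pos [0.5451 0.2123 0.1594] yaw 77.42 slide [0.0013 0.0013 0.0584] spin -0.08 F [-0.0898 -0.5526 -0.2542] open 0.0385 grip 0.0
```

arm_command(
  increments=[
    {"slide": [0.0013,0.0013,0.015],"spin": 0,"gripper": -0.1},
    {"slide": [0.0013,0.0013,0.03],"spin": 0,"gripper": -0.1},
    {"slide": [0.0013,0.0013,0.045],"spin": 0,"gripper": -0.1},
    {"slide": [0.0013,0.0013,0.055],"spin": 0,"gripper": -0.1},
    {"slide": [0.0013,0.0013,0.058],"spin": 0,"gripper": -0.1},
    {"slide": [0.0013,0.0013,0.058],"spin": 0,"gripper": -0.1},
    {"slide": [0.0013,0.0013,0.058],"spin": 0,"gripper": -0.1},
  ],
)

```text
t: 10.8
tool_pos: [0.5493, 0.2142, 0.1059]
tool_rot: [2.449, 1.967, 0.003]
contact_force: [0.2, -0.6, 1.3]
opening: 0.0386
grip_force: 0.0
```

arm_command(
  increments=[
    {"slide": [0,0,0],"spin": 0,"gripper": -0.45},
    {"slide": [0,0,0],"spin": 0,"gripper": -0.55},
    {"slide": [0,0,0],"spin": 0,"gripper": -0.6},
    {"slide": [0,0,0],"spin": 0,"gripper": -0.63},
  ],
  newtons=20,
)

```text
t: 11.13
tool_pos: [0.5485, 0.2142, 0.1051]
tool_rot: [2.449, 1.967, 0.001]
contact_force: [-0.8, 0.2, 0.5]
opening: 0.0155
grip_force: 0.2
```

arm_command(
  increments=[
    {"slide": [0,0,0],"spin": 0,"gripper": -0.5},
    {"slide": [-0.001,-0.002,0.002],"spin": 0,"gripper": -0.5},
    {"slide": [-0.001,-0.002,0.004],"spin": 0,"gripper": -0.5},
    {"slide": [-0.001,-0.002,0.004],"spin": 0,"gripper": -0.55},
    {"slide": [-0.001,-0.002,0.004],"spin": 0,"gripper": -0.55},
  ],
)

```text
t: 11.55
tool_pos: [0.546, 0.2134, 0.1001]
tool_rot: [-2.449, -1.967, 0.001]
contact_force: [0.2, 0.2, -0.2]
opening: 0.0192
grip_force: 0.0
```

```bash
python3 - <<'E'
from h import *
plan([.5463,.2132,.101],77.5)
E
```

```text
t 11.55 pos [0.546  0.2134 0.1001] yaw 77.55 slide [-0.0001  0.0004 -0.0009] spin 0.05 F [ 0.2283  0.174  -0.1956] open 0.0192 grip 0.0
```

arm_command(
  increments=[
    {"slide": [0,0,-0.001],"spin": 0,"gripper": -0.62},
    {"slide": [0,0,-0.001],"spin": 0,"gripper": -0.68},
    {"slide": [0,0,-0.001],"spin": 0,"gripper": -0.75},
    {"slide": [0,0,-0.001],"spin": 0,"gripper": -1},
    {"slide": [0,0,-0.001],"spin": 0,"gripper": -1},
    {"slide": [0,0,-0.001],"spin": 0,"gripper": -1},
  ],
  newtons=25,
)

```text
t: 12.05
tool_pos: [0.5463, 0.2135, 0.1017]
tool_rot: [2.449, 1.967, 0.0]
contact_force: [-1.5, -0.1, 0.2]
opening: 0.0118
grip_force: 26.4
```

Gripped at about 12 mm with little side force. I'll lift slowly and straight up.

arm_command(
  increments=[
    {"slide": [0,0,-0.004],"spin": 0,"gripper": -1},
    {"slide": [0,0,-0.008],"spin": 0,"gripper": -1},
    {"slide": [0,0,-0.013],"spin": 0,"gripper": -1},
    {"slide": [0,0,-0.018],"spin": 0,"gripper": -1},
    {"slide": [0,0,-0.025],"spin": 0,"gripper": -1},
    {"slide": [0,0,-0.035],"spin": 0,"gripper": -1},
    {"slide": [0,0,-0.045],"spin": 0,"gripper": -1},
    {"slide": [0,0,-0.055],"spin": 0,"gripper": -1},
  ],
  newtons=35,
)

```text
t: 12.72
tool_pos: [0.5464, 0.2135, 0.158]
tool_rot: [2.449, 1.967, 0.001]
contact_force: [-0.9, -0.5, -0.5]
opening: 0.0116
grip_force: 37.2
```

arm_command(
  increments=[
    {"slide": [0,0,-0.01],"spin": 0,"gripper": -1},
    {"slide": [0,0,-0.025],"spin": 0,"gripper": -1},
    {"slide": [0,0,-0.04],"spin": 0,"gripper": -1},
    {"slide": [0,0,-0.055],"spin": 0,"gripper": -1},
    {"slide": [0,0,-0.07],"spin": 0,"gripper": -1},
    {"slide": [0,0,-0.07],"spin": 0,"gripper": -1},
  ],
)

```text
t: 13.22
tool_pos: [0.548, 0.2139, 0.2314]
tool_rot: [2.447, 1.966, 0.011]
contact_force: [1.4, 0.1, 0.8]
opening: 0.0113
grip_force: 37.2
```

```bash
python3 - <<'E'
from h import *
plan([.5078,-.187,.22],90)
grab('side','side8')
s=cv2.imread('pics/side8.png')[150:310,240:360]
cv2.imwrite('pics/v8.png',cv2.resize(s,(450,600),interpolation=cv2.INTER_CUBIC))
E
```

```text
t 13.22 pos [0.548  0.2139 0.2314] yaw 77.55 slide [-0.4002  0.0471  0.0104] spin -12.45 F [1.3692 0.0571 0.8113] open 0.0113 grip 37.247638553380966
```

View pics/v8.png

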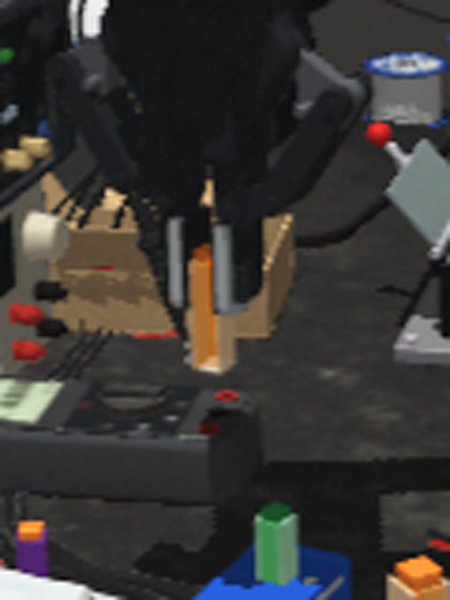

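The cell is held upright, with its foot at crop (212,370) and the fingertips about 24 mm above the foot. Green is still in place. Now I'll carry it over to the head.

arm_command(
  increments=[
    {"slide": [-0.01,0.001,-0.004],"spin": -1,"gripper": -1},
    {"slide": [-0.03,0.003,-0.008],"spin": -2,"gripper": -1},
    {"slide": [-0.055,0.006,-0.01],"spin": -3,"gripper": -1},
    {"slide": [-0.085,0.009,-0.01],"spin": -4,"gripper": -1},
    {"slide": [-0.115,0.013,-0.01],"spin": -5,"gripper": -1},
    {"slide": [-0.145,0.017,-0.01],"spin": -6,"gripper": -1},
    {"slide": [-0.175,0.0205,-0.01],"spin": -7,"gripper": -1},
    {"slide": [-0.205,0.024,-0.01],"spin": -8,"gripper": -1},
  ],
)

```text
t: 13.93
tool_pos: [0.5245, 0.0069, 0.2353]
tool_rot: [-2.304, -2.134, 0.002]
contact_force: [0.4, 1.2, -0.7]
opening: 0.0113
grip_force: 37.2
```

```bash
python3 - <<'E'
from h import *
plan([.5078,-.187,.235],90)
E
```

```text
t 13.93 pos [0.5245 0.0069 0.2353] yaw 85.61 slide [-0.1946 -0.0018  0.0003] spin -4.39 F [ 0.3959  1.242  -0.6943] open 0.0113 grip 37.247721031308174
```

arm_command(
  increments=[
    {"slide": [-0.03,0,0],"spin": -1,"gripper": -1},
    {"slide": [-0.06,0,0],"spin": -2,"gripper": -1},
    {"slide": [-0.09,-0.001,0],"spin": -3,"gripper": -1},
    {"slide": [-0.12,-0.001,0],"spin": -4,"gripper": -1},
    {"slide": [-0.15,-0.0015,0],"spin": -4.4,"gripper": -1},
    {"slide": [-0.175,-0.002,0],"spin": -4.4,"gripper": -1},
    {"slide": [-0.19,-0.002,0],"spin": -4.4,"gripper": -1},
    {"slide": [-0.1945,-0.002,0],"spin": -4.4,"gripper": -1},
  ],
)

```text
t: 14.6
tool_pos: [0.5076, -0.1876, 0.2354]
tool_rot: [-2.225, -2.216, 0.002]
contact_force: [-0.4, 1.2, -0.0]
opening: 0.0117
grip_force: 37.2
```

arm_command(
  increments=[
    {"slide": [0,0,0],"spin": 0,"gripper": -1},
    {"slide": [0,0,0],"spin": 0,"gripper": -1},
    {"slide": [0,0,0.0],"spin": 0,"gripper": -1},
  ],
)

```text
t: 14.85
tool_pos: [0.5083, -0.1846, 0.236]
tool_rot: [-2.221, -2.221, -0.0]
contact_force: [-0.7, 0.8, 0.1]
opening: 0.0113
grip_force: 37.2
```

```bash
python3 - <<'E'
from h import *
plan([.5078,-.187,.1327],90)
grab('side','side9'); grab('top','top9')
for tag,(x0,x1,y0,y1) in {'side9':(320,390,100,215),'top9':(440,480,205,260)}.items():
    s=cv2.imread(f'pics/{tag}.png').astype(int)[y0:y1,x0:x1]; m=(s[...,2]>150)&(s[...,1]>60)&(s[...,0]<90)&(s[...,2]-s[...,0]>90)&(s[...,1]-s[...,0]>30)
    n,l,st,c=cv2.connectedComponentsWithStats(m.astype(np.uint8))
    for i in range(1,n):
        if st[i,4]>5: print(tag,st[i]+[x0,y0,0,0,0],c[i]+[x0,y0])
for P in ([.5078,-.187,.137],[.5078,-.187,.187]): print(proj('side9',np.array(P)),proj('top9',np.array(P)))
E
```

```text
t 14.85 pos [ 0.5083 -0.1846  0.236 ] yaw 90.01 slide [-0.0025 -0.0005  0.1033] spin 0.01 F [-0.6981  0.8499  0.1301] open 0.0113 grip 37.244991436600685
side9 [368 148   5  23 100] [369.74 159.65]
side9 [370 209   5   4   9] [372.2222 210.    ]
[370.5454 171.4933] [465.5945 232.4336]
[370.7863 147.4495] [472.5679 226.831 ]
```

arm_command(
  increments=[
    {"slide": [-0.0025,-0.0005,0.02],"spin": 0,"gripper": -1},
    {"slide": [-0.0025,-0.0005,0.04],"spin": 0,"gripper": -1},
    {"slide": [-0.0025,-0.0005,0.055],"spin": 0,"gripper": -1},
    {"slide": [-0.0025,-0.0005,0.065],"spin": 0,"gripper": -1},
    {"slide": [-0.0025,-0.0005,0.07],"spin": 0,"gripper": -1},
    {"slide": [-0.0025,-0.0005,0.07],"spin": 0,"gripper": -1},
    {"slide": [-0.0025,-0.0005,0.07],"spin": 0,"gripper": -1},
    {"slide": [-0.0025,-0.0005,0.07],"spin": 0,"gripper": -1},
  ],
)

```text
t: 15.62
tool_pos: [0.5086, -0.1884, 0.1678]
tool_rot: [2.221, 2.219, 0.001]
contact_force: [0.4, -0.5, -1.2]
opening: 0.0119
grip_force: 37.2
```

```bash
python3 - <<'E'
from h import *
plan([.5078,-.187,.1327],90)
for x in(.506,.5078,.51): print('aperture',proj('side9',np.array([x,-.187-.0138,.045])), 'near face cell',proj('side9',np.array([x,-.187+.00625,.16])))
E
```

```text
t 15.62 pos [ 0.5086 -0.1884  0.1678] yaw 89.96 slide [ 0.0014 -0.0008  0.0351] spin -0.04 F [ 0.3954 -0.4963 -1.2388] open 0.0119 grip 37.24656231701374
aperture [372.0731 211.7541] near face cell [371.0129 161.3614]
aperture [371.2314 211.7008] near face cell [370.1298 161.3231]
aperture [370.2034 211.6357] near face cell [369.0513 161.2764]
```

arm_command(
  increments=[
    {"slide": [0.001,-0.001,0.008],"spin": 0,"gripper": -1},
    {"slide": [0.001,-0.001,0.016],"spin": 0,"gripper": -1},
    {"slide": [0.001,-0.001,0.024],"spin": 0,"gripper": -1},
    {"slide": [0.001,-0.001,0.03],"spin": 0,"gripper": -1},
    {"slide": [0.001,-0.001,0.035],"spin": 0,"gripper": -1},
    {"slide": [0.001,-0.001,0.035],"spin": 0,"gripper": -1},
    {"slide": [0.001,-0.001,0.035],"spin": 0,"gripper": -1},
    {"slide": [0.001,-0.001,0.035],"spin": 0,"gripper": -1},
  ],
)

```text
t: 16.28
tool_pos: [0.5071, -0.1873, 0.1317]
tool_rot: [2.222, 2.22, 0.0]
contact_force: [0.0, 0.1, -0.0]
opening: 0.0113
grip_force: 37.2
```

```bash
python3 - <<'E'
from h import *
plan([.5073,-.187,.1327],90); cover_angle('side10')
s=cv2.imread('pics/side10.png').astype(int)[170:235,355:390]; m=(s[...,2]>130)&(s[...,1]>60)&(s[...,2]-s[...,0]>70)&(s[...,1]-s[...,0]>20)
n,l,st,c=cv2.connectedComponentsWithStats(m.astype(np.uint8))
for i in range(1,n): print(st[i]+[355,170,0,0,0],c[i]+[355,170])
for dx in(-.00625,0,.00625): print([proj('side10',np.array([.5073+dx,-.187+.00625,z])) for z in (.035,.0845)])
E
```

```text
t 16.28 pos [ 0.5071 -0.1873  0.1317] yaw 89.95 slide [ 0.0003  0.0002 -0.001 ] spin -0.05 F [ 0.0388  0.0972 -0.0352] open 0.0113 grip 37.244010865688324
knob 340.5 184.5 20 [ 0.5708 -0.187   0.1059] angle 2.272979865269704 r 0.06469945896983358
[368 197   6  17  84] [370.1905 205.3571]
[array([372.7595, 219.598 ]), array([373.0247, 197.0965])]
[array([369.8034, 219.4017]), array([370.0247, 196.9241])]
[array([366.8543, 219.2058]), array([367.0318, 196.7521])]
```

arm_command(
  increments=[
    {"slide": [0,0,0],"spin": 0,"gripper": -1},
    {"slide": [0,0,0],"spin": 0,"gripper": -1},
    {"slide": [0,0,0],"spin": 0,"gripper": -1},
    {"slide": [0,0,0],"spin": 0,"gripper": -1},
    {"slide": [0,0,0],"spin": 0,"gripper": -1},
    {"slide": [0,0,0],"spin": 0,"gripper": -1},
  ],
)

```text
t: 16.83
tool_pos: [0.5069, -0.1872, 0.1316]
tool_rot: [2.222, 2.22, 0.0]
contact_force: [-0.0, -0.3, -1.0]
opening: 0.0117
grip_force: 37.2
```

```bash
python3 - <<'E'
from h import *
plan([.5073,-.187,.1327],90)
print(order.finish_job())
E
```

```text
t 16.83 pos [ 0.5069 -0.1872  0.1316] yaw 89.95 slide [ 0.0002  0.0004 -0.0011] spin -0.05 F [-0.0073 -0.2906 -0.9614] open 0.0117 grip 37.24370017647743
the job is handed in; nothing more can be done
None
```

I handed the job in at about 17 s with the cover swung back (measured 2.27 rad) and the amber cell held steady and upright in the light path, no contact with the head showing in the force readings; no verdict came back.

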